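Pack the small jar and the wooden ring block into the storage box

ROBOT

A 6-joint arm with a two-finger parallel gripper is mounted at the origin on a cart in front of the work surface, level with it; the furniture and walls round the work are solid. World frame = base frame: x ahead of the robot, y to its left, z up, the work surface at z = 0. Lengths are in m, angles in rad, forces in N, time in s.
With the tool pointing down it reaches from about 0.35 to 0.975 m from the base axis. Payload 4.9 kg.
Tool frame: the origin (TCP) lies at the very end of the fingers, on their centre line; the grasp point (between the pads) lies 19 mm behind it; x points along the fingers, y is the direction in which the jaws open and shut, and the axes are right-handed (so a half turn about x gives the same grasp; the last joint's range is limited). The gripper opens to 85 mm and grips with 20 to 120 N. Pads are 22 mm wide; open, the fingers measure 114 mm over their backs; the gripper's body (76 mm by 85 mm) begins 54 mm behind the grasp point. The pads swing forward as they close: fully open they stand 13 mm farther back than shut.
Start: joints at [-1.327, 0.053, 1.613, -0, 1.476, -0.119], TCP at [0.222, -0.584, 0.231] pointing down, gripper open.
Joint ranges: [-3.01, 3.01], [-1.01, 2.22], [0.06, 2.58], [-1.02, 4.17], [0.09, 2.62], [-3.14, 3.14]. Speed limits (rad/s): [2.57, 2.57, 3.14, 3.14, 3.14, 3.14].

INTERFACE

Orientations are given as a rotation vector (axis times angle).
In Python, from station import ctrl, get_image, calibration, finish_job, search_frame, cut_out, mark_of gives the robot as it stands. The module is installed in compiled form; this text tells all that it offers.
- The arm moves only by the tool arm_command, never from a script. Its argument "plan" is a list that holds one entry, the list of rows, each a list of 7 numbers: the shift along the tool's x, y, z in m, then the turn, a rotation vector about the tool's x, y, z in degrees, then the finger opening in m, from 0 to 0.0854. A call has 1 to 20 rows; each row shifts and turns the pose as measured when the row begins, along the tool's axes as they then stand; what a row does not reach is not made up. A row lasts 1/12 s, in which the tool goes at most 41.7 mm and 7.16 degrees, less where a joint would pass 70% of its speed; a pose out of reach is approached as far as the arm can. A call with a gripper value outside its range is refused whole. The fingers move at their own pace and stop on an object; "squeeze" is the grip in N (left out, the last holds). Time passes only in rows, so rows that do not move let the fingers close. It gives the time, the measured TCP pose, the force and the opening at its end, in the units of the state.
- ctrl.get_obs(): the state, without advancing time (a new reading comes with each control period).
- get_image(name): name is "side" or "top" or "wrist"; returns the picture (420x560x3 uint8, red, green, blue); there is no depth.
- calibration(name): a dict with "fx", "fy", "cx", "cy" (pixels), "cam_to_world" (4x4, takes a point from camera to world coordinates); the wrist camera has in their place "hand_eye" (4x4, takes a point from camera to tool coordinates, whose origin is the TCP and whose axes are the tool frame's). Camera axes: x right, y down, z forward; pixel columns grow to the right and rows downward; lengths in m; the calibration is good to about 2 mm. A picture is of the moment at which its call begins: read the wrist's pose just before it. calibration takes no time and is no camera call.
- finish_job(): hands the job in, once; it reports no verdict.
Trained networks look in the newest picture that a camera, given by its name, has taken for a name from the list of things; names that differ only in an ending like _2 or _b are one class to them, and where a whole thing is asked for, a point or a joint stands for the part that bears it (a point fixed in the world has none). Each returns a list of dicts, best first, with "conf" (0 to 1); they miss things now and then, are a little off and sometimes report something else, mostly with a low value. They report only what shows in the picture. A call takes as long as a camera call. They do not tell look-alikes from the thing itself.
- search_frame(camera, thing): "at" ([x, y, z] in m, in the coordinates of the camera as it stood for that picture, good to about 4 mm: the middle of the surface that is visible of it).
- cut_out(camera, thing): "mask" (420x560 bool, what is visible of it).
- mark_of(camera, thing): "at" ([x, y, z] in m, in the coordinates of the camera as it stood for that picture, good to about 4 mm: a listed point, or the origin of a listed thing).
The state is a dict: "t": time; "q": joint angles; "dq": joint speeds; "effort": joint torques, N m; "tool_pos": TCP position; "tool_rot": TCP orientation; "contact_force": force on the tool from outside, world axes, zero at the start; "wrist_torque": the same for the moment, N m; "opening": finger opening in m.
Only numpy, scipy, OpenCV 4.12 (cv2) and the standard library are available. Lean on these libraries where they do the work, as an engineer would, in place of code of your own. Each camera call takes 0.05 s, during which the arm holds its last target. There are 200 camera calls.

TASK

Pack the small black-capped jar and the bored wooden block into the open wooden box, beside the yellow block that already lies in it: both upright on the box's floor, the wooden block square to the box's sides, the yellow block still lying flat on the floor. Lower them in, do not drop them.

Things in the scene. Friction and masses are not known exactly. Their poses are not given: they have to be found in the camera images.
- box: Open box of dark wood, fixed, any yaw. Outside 88 (x) x 198 (y) x 36 mm high, inside 76 x 186 mm, floor and walls 6 mm thick. Origin: centre of its underside, on the bench; z up, y along its length. The yellow block lies across its -y end; both items go side by side in the other 148 mm. Blue fume hood behind: from x 0.67 m on, y 0.10 to 0.25, 0.14 m above the bench and up; keep the arm clear.
- small_jar: Small white upright jar with a black screw cap, to be packed: the smaller of the two jars standing on the bench (the other, 74 mm wide and 100 mm tall, has a blue cap and stays out). Round, 56 mm across (body 54 mm to z = 58 mm, cap 56 mm from there to the top), 75 mm tall, about 0.1 kg. Origin: centre of its underside; z up its axis.
- wood_block: Upright worn wooden block with a round bore showing in its side, to be packed (not the grey steel post with a foot and a screw). 50 (x) x 50 (y) x 72 mm tall, solid to the touch, about 0.12 kg. Origin: centre of its underside; z up, x and y square to its sides.
- yellow_block: Yellow refractory block, 30 (x) x 68 (y) x 26 mm high, loose, lying flat in the box at the box's -y end with its long side across the box. Origin: centre of its underside; z up. Not to be handled.
Not all that is in view belongs to the job. What is shaped like the wood_block but turquoise is not meant. What is shaped like the small_jar but turquoise is not meant.

How it is judged:
At the end, for the whole second after the job is handed in: Small jar and wooden block at rest in the box, undersides within 6 mm of its floor, upright within about 10 degrees; wooden block square to the box within 15 degrees (any quarter turn); yellow block lying in the box, flat within about 10 degrees, underside within 6 mm of its floor (x of small_jar in the frame of box between -0.03 and 0.03 m and y of small_jar in the frame of box between -0.09 and 0.09 m and z of small_jar in the frame of box between 0 and 0.012 m and angle between each of small_jar, wood_block, yellow_block's own z axis and vertical below 0.17 rad and linear speed of each of small_jar, wood_block below 0.02 m/s and x of wood_block in the frame of box between -0.03 and 0.03 m and y of wood_block in the frame of box between -0.09 and 0.09 m and z of wood_block in the frame of box between 0 and 0.012 m and (angle between the x axis of wood_block and the x axis of box, either way round below 0.26 rad or angle between the x axis of wood_block and the y axis of box, either way round below 0.26 rad) and x of yellow_block in the frame of box between -0.03 and 0.03 m and y of yellow_block in the frame of box between -0.09 and 0.09 m and z of yellow_block in the frame of box between 0 and 0.012 m); the robot touches nothing.
It fails at once if the small jar is dropped into the box from more than about 4 cm (horizontal distance between small_jar and box below 0.09 m and height (world z) of small_jar below 0.05 m and linear speed of small_jar above 0.9 m/s).
It fails at once if the wooden block is dropped into the box from more than about 4 cm (horizontal distance between wood_block and box below 0.09 m and height (world z) of wood_block below 0.05 m and linear speed of wood_block above 0.9 m/s).
It also fails if it takes over 64 s, if anything falls off the work surface, if the arm or the gripper's body presses on something with over 40 N, if the wrist force passes 120 N, or if a joint passes its speed limit or range.

## Working session

There is one attempt and no reset: what is moved stays moved. The work goes in short steps, Python scripts to look and compute and a tool call to move; the robot and the scene stay as the last step left them, time stands still between calls to the robot, and variables do not carry over. Pictures are saved under pics/ and viewed, about 8 in all and at most 12, crops included, and the job is handed in when it is done.

Besides the shell and the picture viewer there is one more tool, called after ">>>" in YAML: its name, and indented under it one key for each argument. arm_command: Moves the arm, as the interface text tells. Its arguments: {"type":"object","properties":{"plan":{"type":"array","items":{"type":"array","items":{"type":"array","items":{"type":"number"}}}},"squeeze":{"type":"number"}},"required":["plan"]}

```bash
mkdir -p pics
cat > h.py <<'E'
import numpy as np, cv2
from scipy.spatial.transform import Rotation as R
from station import *
def c2w(cam,p,o=None):
    c=calibration(cam)
    if cam=='wrist':
        o=o or ctrl.get_obs(); T=np.eye(4); T[:3,:3]=R.from_rotvec(o['tool_rot']).as_matrix(); T[:3,3]=o['tool_pos']; M=T@c['hand_eye']
    else: M=np.array(c['cam_to_world'])
    return (M@np.r_[p,1])[:3]
def px(cam,p):
    c=calibration(cam); return np.round([c['fx']*p[0]/p[2]+c['cx'],c['fy']*p[1]/p[2]+c['cy']])
def w2px(cam,w):
    c=calibration(cam); p=np.linalg.inv(c['cam_to_world'])@np.r_[w,1]; return px(cam,p[:3])
def save(cam,n):
    im=get_image(cam); cv2.imwrite(f'pics/{n}.png',im[:,:,::-1]); return im
E
python3 - <<'E'
from h import *
np.set_printoptions(precision=4,suppress=True)
ims=[save(c,c+'0') for c in ('top','side')]
for cam in('top','side'):
    for th in('box','small_jar','wood_block','yellow_block'):
        for d in mark_of(cam,th): print(cam,th,round(d['conf'],2),c2w(cam,d['at']),px(cam,d['at']))
o=ctrl.get_obs(); print(o['t'],R.from_rotvec(o['tool_rot']).as_matrix())
print(np.array(calibration('wrist')['hand_eye']))
E
```

```text
top box 0.62 [ 0.5271 -0.0335  0.0042] [305. 203.]
top small_jar 0.96 [ 0.456  -0.2982 -0.0025] [407. 231.]
top small_jar 0.89 [ 0.5759 -0.242  -0.0013] [384. 186.]
top wood_block 0.82 [0.4601 0.1943 0.0015] [216. 228.]
top yellow_block 0.79 [0.5299 0.0389 0.0049] [277. 202.]
side box 0.72 [ 0.5281 -0.0309  0.0026] [291. 220.]
side small_jar 0.68 [ 0.4506 -0.2988 -0.0005] [275. 286.]
side small_jar 0.64 [ 0.5737 -0.2419  0.0001] [332. 265.]
side wood_block 0.95 [0.4555 0.1888 0.0009] [252. 190.]
side wood_block 0.61 [ 0.4105  0.0645 -0.0021] [239. 209.]
side yellow_block 0.55 [0.5317 0.0384 0.0076] [287. 207.]
0.5 [[-0.      0.3549 -0.9349]
 [ 0.0001 -0.9349 -0.3549]
 [-1.     -0.0001 -0.    ]]
[[-0.     -0.2804  0.9599 -0.1415]
 [ 1.      0.0011  0.0003 -0.    ]
 [-0.0011  0.9599  0.2804 -0.0712]
 [ 0.      0.      0.      1.    ]]
```

View pics/top0.png

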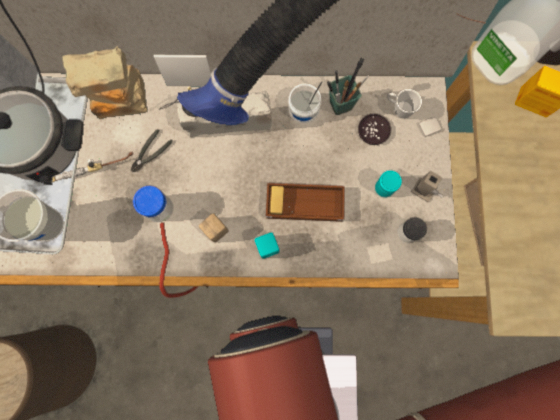

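View pics/side0.png

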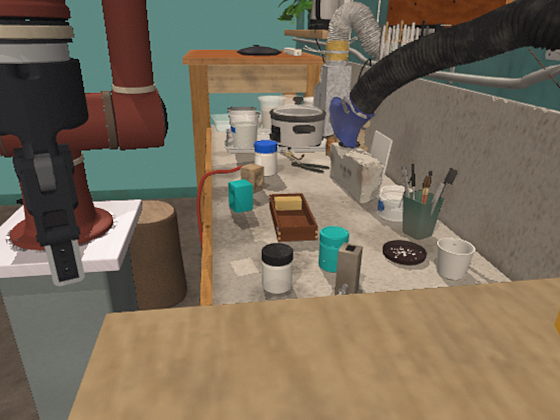

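The things in view:
- **Jar:** the black-capped white jar at top (415,229) fits. The turquoise one at (388,183) and the large blue-capped one at (150,201) do not.
- **Block:** the brown block at (213,227) fits. The turquoise one at (266,245) and the grey post at (428,185) do not.
- **Box:** it is at (305,202) with the yellow block at its world +y end.

I'm moving over the jar for a close look.

>>> arm_command:
  plan:
    - [[0,-0.0168,-0.0289,0,0,0,0.085],[0,-0.0168,-0.0289,0,0,0,0.085],[0,-0.0168,-0.0289,0,0,0,0.085],[0,-0.0168,-0.0289,0,0,0,0.085],[0,-0.0168,-0.0289,0,0,0,0.085],[0,-0.0168,-0.0289,0,0,0,0.085],[0,-0.0168,-0.0289,0,0,0,0.085],[0,-0.0168,-0.0289,0,0,0,0.085],[0,-0.0168,-0.0289,0,0,0,0.085],[0,-0.0168,-0.0289,0,0,0,0.085],[0,-0.0168,-0.0289,0,0,0,0.085],[0,0,0,-7.1,0,0,0.085],[0,0,0,-7.1,0,0,0.085],[0,0,0,-7.1,0,0,0.085],[0,0,0,-7.1,0,0,0.085],[0,0,0,-7.1,0,0,0.085],[0,0,0,-7.1,0,0,0.085],[0,0,0,-7.1,0,0,0.085],[0,0,0,-7.1,0,0,0.085],[0,0,0,-7.1,0,0,0.085]]

```text
t: 2.17
tool_pos: [0.4649, -0.2847, 0.2332]
tool_rot: [1.275, 1.158, -1.274]
contact_force: [0.0, 0.3, -0.1]
opening: 0.0849
```

```bash
cat >> h.py <<'E'
def ray(cam,u,v,z,o=None):
    c=calibration(cam); a=c2w(cam,np.zeros(3),o); b=c2w(cam,np.array([(u-c['cx'])/c['fx'],(v-c['cy'])/c['fy'],1.]),o)
    return a+(b-a)*(z-a[2])/(b[2]-a[2])
def tool(dw,o=None):
    o=o or ctrl.get_obs(); return R.from_rotvec(o['tool_rot']).inv().apply(dw)
def rect(cam,mask,z,o=None):
    cs,_=cv2.findContours(mask.astype(np.uint8),cv2.RETR_EXTERNAL,cv2.CHAIN_APPROX_NONE)
    k=max(cs,key=cv2.contourArea)[:,0]; k=cv2.convexHull(k)[:,0]
    w=np.array([ray(cam,u,v,z,o)[:2] for u,v in k])
    return cv2.minAreaRect((w*1000).astype(np.float32))
def pose():
    o=ctrl.get_obs(); M=R.from_rotvec(o['tool_rot']).as_matrix()
    print('t',o['t'],'pos',o['tool_pos'],'ydir',M[:,1],'yaw',np.degrees(np.arctan2(M[1,1],M[0,1])),'tilt',np.degrees(np.arccos(-M[2,0])),'F',o['contact_force'],'op',o['opening'],'q',o['q']); return o
np.set_printoptions(precision=4,suppress=True)
E
python3 - <<'E'
from h import *
o=pose(); im=save('wrist','w1')
for f in(mark_of,search_frame):
  for d in f('wrist','small_jar'): print(f.__name__,d['conf'],c2w('wrist',d['at'],o),px('wrist',d['at']))
get_image('top')
for d in cut_out('top','box')[:1]:print('box',rect('top',d['mask'],.03), d['mask'].sum())
E
```

```text
t 2.1667 pos [ 0.4649 -0.2847  0.2332] ydir [ 0.9959 -0.0908  0.0055] yaw -5.208426675438742 tilt 0.3926897315134604 F [ 0.016   0.3004 -0.107 ] op 0.08494048356976695 q [-0.6858 -0.1443  1.8003 -0.0003  1.4788 -0.5949]
call 0.63 [ 0.4542 -0.297  -0.0002] [274. 188.]
call 0.9 [ 0.5682 -0.2384  0.0761] [394. 131.]
call 0.8 [ 0.4563 -0.2931  0.071 ] [274. 200.]
box ((525.8738403320312, -33.30805969238281), (198.40081787109375, 94.04855346679688), 88.05451965332031) 2489
```

View pics/w1.png

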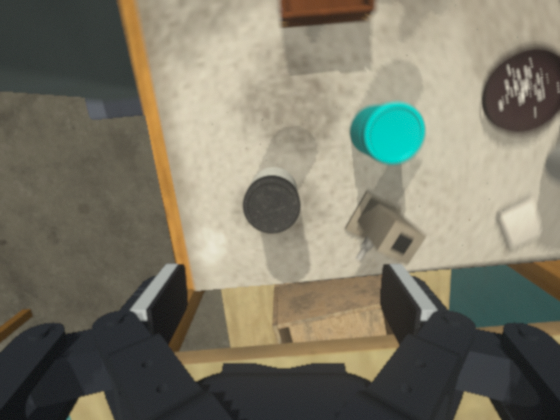

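The wrist view confirms the black-capped jar at (272,204), well clear of the turquoise jar at (388,132) and the grey post at (385,225).

Run:
```python
from h import *
o=pose(); im=get_image('wrist'); g=cv2.cvtColor(im,cv2.COLOR_RGB2GRAY)
m=np.zeros_like(g); m[165:245,235:310]=(g<75)[165:245,235:310]
m=cv2.morphologyEx(m,cv2.MORPH_OPEN,np.ones((5,5),np.uint8))
cs,_=cv2.findContours(m,cv2.RETR_EXTERNAL,cv2.CHAIN_APPROX_NONE); k=max(cs,key=cv2.contourArea); (u,v),r=cv2.minEnclosingCircle(k); print(u,v,r,cv2.boundingRect(k))
c=ray('wrist',u,v,.07,o); print(c); d=c-o['tool_pos']; d[2]=.045-o['tool_pos'][2]; print(tool(d,o))
```

```text
t 2.4167 pos [ 0.4649 -0.2848  0.2332] ydir [ 0.995  -0.0997  0.0054] yaw -5.721416496292478 tilt 0.384655126011141 F [-0.1875  0.014  -0.1948] op 0.08481572505574525 q [-0.686  -0.1442  1.8003 -0.0003  1.4788 -0.5861]
265.6881103515625 202.90594482421875 22.598785400390625 (245, 182, 43, 35)
[ 0.4477 -0.2951  0.07  ]
[ 0.1881 -0.0171  0.0113]
```

>>> arm_command:
  plan:
    - [[0,-0.0098,0.013,0,0,0,0.085],[0,0,0,-3.7,0,0,0.085],[0.025,0,0,0,0,0,0.085],[0.025,0,0,0,0,0,0.085],[0.025,0,0,0,0,0,0.085],[0.025,0,0,0,0,0,0.085],[0.025,0,0,0,0,0,0.085],[0,0,0,0,0,0,0.085],[0,0,0,0,0,0,0.085]]
  squeeze: 40

```text
t: 3.22
tool_pos: [0.4563, -0.3001, 0.1078]
tool_rot: [1.241, 1.171, -1.239]
contact_force: [0.2, -0.8, 0.6]
opening: 0.0851
```

Run:
```python
from h import *
o=pose(); print(tool(np.array([.454,-.297,.043])-o['tool_pos'],o)); print(R.from_rotvec(o['tool_rot']).as_matrix()); get_image('top'); get_image('side')
for cam in('top','side'):
  for d in mark_of(cam,'small_jar'): print(c2w(cam,d['at']),d['conf'])
```

```text
t 3.2167 pos [ 0.4563 -0.3001  0.1078] ydir [ 0.9989 -0.0462  0.0119] yaw -2.64777093609427 tilt 0.8755435832342126 F [ 0.1642 -0.8463  0.6341] op 0.08514171156671002 q [-0.718  -0.0352  1.9153 -0.0001  1.2462 -0.6717]
[ 0.0648 -0.0032 -0.0036]
[[ 0.0114  0.9989 -0.0463]
 [-0.0102 -0.0462 -0.9989]
 [-0.9999  0.0119  0.0096]]
[ 0.5765 -0.2449  0.0031] 0.93
[ 0.451  -0.2994 -0.001 ] 0.98
[ 0.5747 -0.2423 -0.0015] 0.62
```

>>> arm_command:
  plan:
    - [[0.01,-0.003,-0.003,0,0.55,-0.68,0.085],[0.02,0,0,0,0,0,0.085],[0.02,0,0,0,0,0,0.085],[0.014,0,0,0,0,0,0.085],[0,0,0,0,0,0,0.05],[0,0,0,0,0,0,0.05],[0,0,0,0,0,0,0.05],[0,0,0,0,0,0,0.05],[0,0,0,0,0,0,0.05],[0,0,0,0,0,0,0.05],[0,0,0,0,0,0,0.05],[0,0,0,0,0,0,0.05]]
  squeeze: 40

```text
t: 4.42
tool_pos: [0.4618, -0.3037, 0.0566]
tool_rot: [1.24, 1.162, -1.237]
contact_force: [-0.6, 0.2, -1.2]
opening: 0.0545
```

Run:
```python
from h import *
o=pose()
```

```text
t 4.4167 pos [ 0.4618 -0.3037  0.0566] ydir [ 0.9988 -0.0461  0.0191] yaw -2.6407716104530907 tilt 1.3953091191202855 F [-0.5633  0.1504 -1.1565] op 0.054533433185370885 q [-0.7164  0.0419  1.9335 -0.      1.1419 -0.6701]
```

>>> arm_command:
  plan:
    - [[0,0,0,0,0,0,0.085],[0,0,0,0,0,0,0.085],[0,0,0,0,0,0,0.085],[0,0,0,0,0,0,0.085],[0,0,0,0,0,0,0.085],[0,0,0,0,0.87,-1.1,0.085],[0,0,0,0,0,0,0.085]]

```text
t: 5.0
tool_pos: [0.4624, -0.3041, 0.0579]
tool_rot: [1.243, 1.186, -1.243]
contact_force: [-0.2, -1.0, 0.4]
opening: 0.085
```

```bash
sed -i "s/^def pose():/def pose():\n    # tilt fix: deg about tool y,z/; s/ return o\$/ return o/" h.py
cat >> h.py <<'E'
def st():
    o=ctrl.get_obs(); M=R.from_rotvec(o['tool_rot']).as_matrix()
    print('t %.2f'%o['t'],'pos',o['tool_pos'],'yaw %.2f'%np.degrees(np.arctan2(M[1,1],M[0,1])),'tiltfix y,z deg',np.degrees([M[2,2],-M[2,1]]),'F',o['contact_force'],'op %.4f'%o['opening'],'q6 %.2f'%o['q'][5]); return o
E
python3 - <<'E'
from h import *
o=st(); im=save('wrist','w2')
for d in mark_of('wrist','small_jar'): print(d['conf'],c2w('wrist',d['at'],o),px('wrist',d['at']))
E
```

```text
t 5.00 pos [ 0.4624 -0.3041  0.0579] yaw -2.65 tiltfix y,z deg [ 0.0502 -0.0609] F [-0.1978 -1.03    0.4007] op 0.0850 q6 -0.67
0.82 [ 0.4588 -0.2992 -0.0014] [277. 221.]
0.79 [ 0.5732 -0.2403  0.0016] [470. 117.]
```

View pics/w2.png

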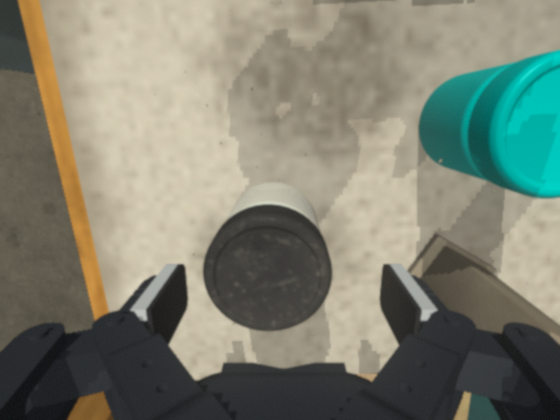

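Run:
```python
from h import *
o=st(); print(calibration('wrist')['fx'])
for u,v in((267,267),(267,204),(267,330),(204,268),(331,268)): print(ray('wrist',u,v,.075,o))
print(tool(ray('wrist',267,267,.075,o)-o['tool_pos'],o))
```

```text
t 5.10 pos [ 0.462  -0.3038  0.0576] yaw -2.64 tiltfix y,z deg [ 0.048  -0.0627] F [-0.2215  0.2643 -0.2951] op 0.0851 q6 -0.67
329.5242181989275
[ 0.4558 -0.2934  0.075 ]
[ 0.4573 -0.2664  0.075 ]
[ 0.454  -0.3237  0.075 ]
[ 0.4297 -0.2927  0.075 ]
[ 0.4822 -0.295   0.075 ]
[-0.0174 -0.0067 -0.0101]
```

>>> arm_command:
  plan:
    - [[0,-0.0065,-0.009,0,0,0,0.085],[0.007,0,0,0,0,0,0.085],[0.007,0,0,0,0,0,0.085],[0,0,0,0,0,0,0.085],[0,0,0,0,0,0,0.085]]

```text
t: 5.52
tool_pos: [0.4545, -0.2926, 0.0416]
tool_rot: [1.243, 1.186, -1.242]
contact_force: [-0.8, -0.5, -1.3]
opening: 0.0849
```

Run:
```python
from h import *
o=st(); print(tool(np.array([.456,-.295,.044])-o['tool_pos'],o))
```

```text
t 5.52 pos [ 0.4545 -0.2926  0.0416] yaw -2.63 tiltfix y,z deg [ 0.0413 -0.0609] F [-0.7708 -0.5465 -1.3009] op 0.0849 q6 -0.66
[-0.0024  0.0016  0.0024]
```

>>> arm_command:
  plan:
    - [[-0.002,0.0015,0.002,0,0,0,0.085],[0,0,0,0,0,0,0.045],[0,0,0,0,0,0,0.045],[0,0,0,0,0,0,0.045],[0,0,0,0,0,0,0.045],[0,0,0,0,0,0,0.045],[0,0,0,0,0,0,0.045],[0,0,0,0,0,0,0.045],[0,0,0,0,0,0,0.045]]
  squeeze: 40

```text
t: 6.27
tool_pos: [0.4561, -0.2951, 0.0435]
tool_rot: [1.243, 1.186, -1.243]
contact_force: [0.0, -0.4, 0.1]
opening: 0.0543
```

Run:
```python
from h import *
o=st()
```

```text
t 6.27 pos [ 0.4561 -0.2951  0.0435] yaw -2.64 tiltfix y,z deg [ 0.0326 -0.0504] F [ 0.0227 -0.4412  0.063 ] op 0.0543 q6 -0.67
```

>>> arm_command:
  plan:
    - [[-0.01,0,0,0,0,0,0.045],[-0.02,0,0,0,0,0,0.045],[-0.025,0,0,0,0,0,0.045],[-0.025,0,0,0,0,0,0.045],[-0.025,0,0,0,0,0,0.045],[-0.015,0,0,0,0,0,0.045],[0,0.006,-0.021,0,0,0,0.045],[0,0.006,-0.021,0,0,0,0.045],[0,0.006,-0.021,0,0,0,0.045],[0,0.006,-0.021,0,0,0,0.045],[0,0.006,-0.021,0,0,0,0.045],[0,0.006,-0.021,0,0,0,0.045],[0,0.006,-0.021,0,0,0,0.045],[0,0.006,-0.021,0,0,0,0.045],[0,0.006,-0.021,0,0,0,0.045],[0,0,0,0,0,0,0.045],[0,0,0,0,0,0,0.045]]

```text
t: 7.68
tool_pos: [0.5214, -0.101, 0.1823]
tool_rot: [1.246, 1.176, -1.24]
contact_force: [0.2, -1.1, -1.1]
opening: 0.0545
```

Run:
```python
from h import *
o=st(); im=save('wrist','w3')
for th in ('box','yellow_block'):
  for d in mark_of('wrist',th): print(th,d['conf'],c2w('wrist',d['at'],o),px('wrist',d['at']))
```

```text
t 7.68 pos [ 0.5214 -0.101   0.1823] yaw -2.80 tiltfix y,z deg [ 0.2253 -0.5355] F [ 0.1958 -1.1082 -1.0604] op 0.0545 q6 -0.28
box 0.9 [ 0.5215 -0.0327  0.0027] [278. 116.]
```

View pics/w3.png

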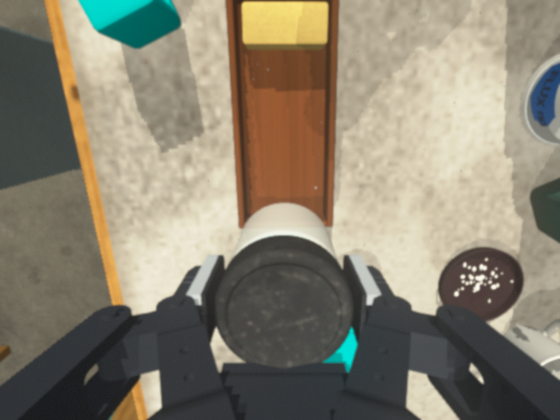

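Run:
```python
from h import *
o=st()
for u,v,z in((229,10,.036),(240,222,.036),(339,10,.036),(333,222,.036),(243,45,.032),(327,45,.032)): print(u,v,ray('wrist',u,v,z,o))
im=cv2.imread('pics/w3.png'); c=im[0:240,200:360]; cv2.imwrite('pics/w3c.png',cv2.resize(c,None,fx=2.5,fy=2.5,interpolation=cv2.INTER_CUBIC))
```

```text
t 7.83 pos [ 0.5211 -0.1022  0.1821] yaw -2.94 tiltfix y,z deg [ 0.2205 -0.5305] F [ 0.6726  0.4566 -1.0378] op 0.0544 q6 -0.28
229 10 [0.488  0.0465 0.036 ]
240 222 [ 0.4814 -0.1256  0.036 ]
339 10 [0.5727 0.0425 0.036 ]
333 222 [ 0.5668 -0.1302  0.036 ]
243 45 [0.4963 0.0223 0.032 ]
327 45 [0.5637 0.019  0.032 ]
```

View pics/w3c.png

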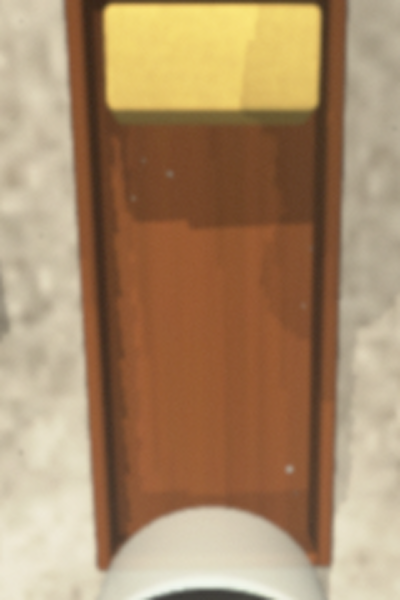

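>>> arm_command:
  plan:
    - [[0,0.0037,-0.0164,-0.9,0.22,-0.53,0.045],[0,0,0,0,0,0,0.045],[0.015,0,0,0,0,0,0.045],[0.015,0,0,0,0,0,0.045],[0.015,0,0,0,0,0,0.045],[0.015,0,0,0,0,0,0.045],[0.015,0,0,0,0,0,0.045],[0,0,0,0,0,0,0.045],[0,0,0,0,0,0,0.045]]

```text
t: 8.58
tool_pos: [0.5247, -0.0965, 0.1066]
tool_rot: [1.241, 1.18, -1.245]
contact_force: [0.0, 0.8, -0.2]
opening: 0.0545
```

Run:
```python
from h import *
o=st(); print(tool(np.array([.5256,-.086,.0505])-o['tool_pos'],o))
```

```text
t 8.58 pos [ 0.5247 -0.0965  0.1066] yaw -2.73 tiltfix y,z deg [ 0.3344 -0.1445] F [ 0.0373  0.7845 -0.2255] op 0.0545 q6 -0.27
[ 0.056   0.0003 -0.0109]
```

Now I'll correct sideways and go down in small steps.

>>> arm_command:
  plan:
    - [[0,0.0005,-0.011,-0.7,0.33,-0.14,0.045],[0,0,0,0,0,0,0.045],[0.008,0,0,0,0,0,0.045],[0.008,0,0,0,0,0,0.045],[0.008,0,0,0,0,0,0.045],[0.008,0,0,0,0,0,0.045],[0,0,0,0,0,0,0.045],[0,0,0,0,0,0,0.045]]

```text
t: 9.25
tool_pos: [0.5279, -0.0863, 0.0754]
tool_rot: [1.237, 1.187, -1.232]
contact_force: [-0.1, -0.0, -0.4]
opening: 0.0546
```

Run:
```python
from h import *
o=st(); print(tool(np.array([.5256,-.086,.0505])-o['tool_pos'],o))
```

```text
t 9.25 pos [ 0.5279 -0.0863  0.0754] yaw -2.03 tiltfix y,z deg [ 0.097  -0.3263] F [-0.0747 -0.0043 -0.3762] op 0.0546 q6 -0.27
[ 0.0249 -0.0025 -0.0003]
```

>>> arm_command:
  plan:
    - [[0,-0.0025,0,0,0.1,-0.33,0.045],[0,0,0,0,0,0,0.045],[0.006,0,0,0,0,0,0.045],[0.006,0,0,0,0,0,0.045],[0.006,0,0,0,0,0,0.045],[0.003,0,0,0,0,0,0.045],[0.003,0,0,0,0,0,0.045],[0.001,0,0,0,0,0,0.045],[0,0,0,0,0,0,0.045]]

```text
t: 10.0
tool_pos: [0.5262, -0.0867, 0.0497]
tool_rot: [1.235, 1.192, -1.235]
contact_force: [0.0, 1.1, -1.2]
opening: 0.0542
```

Run:
```python
from h import *
o=st(); print(tool(np.array([.5256,-.086,.0495])-o['tool_pos'],o))
```

```text
t 10.00 pos [ 0.5262 -0.0867  0.0497] yaw -2.03 tiltfix y,z deg [ 0.021  -0.0306] F [ 0.047   1.0604 -1.2382] op 0.0542 q6 -0.27
[ 0.0002 -0.0006 -0.0007]
```

>>> arm_command:
  plan:
    - [[0.001,0,0,0,0,0,0.06],[0,0,0,0,0,0,0.085],[0,0,0,0,0,0,0.085],[0,0,0,0,0,0,0.085],[0,0,0,0,0,0,0.085],[-0.01,0,0,0,0,0,0.085],[-0.025,0,0,0,0,0,0.085],[-0.03,0,0,0,0,0,0.085],[-0.03,0,0,0,0,0,0.085],[-0.03,0,0,0,0,0,0.085],[-0.02,0,0,0,0,0,0.085],[0,0,0,0,0,0,0.085]]

```text
t: 11.0
tool_pos: [0.5244, -0.0861, 0.2012]
tool_rot: [1.234, 1.195, -1.237]
contact_force: [1.0, 0.0, 0.3]
opening: 0.085
```

>>> arm_command:
  plan:
    - [[0,-0.0071,-0.025,0,0,0,0.085],[0,-0.0071,-0.025,0,0,0,0.085],[0,-0.0071,-0.025,0,0,0,0.085],[0,-0.0071,-0.025,0,0,0,0.085],[0,-0.0071,-0.025,0,0,0,0.085],[0,-0.0071,-0.025,0,0,0,0.085],[0,-0.0071,-0.025,0,0,0,0.085],[0,-0.0071,-0.025,0,0,0,0.085],[0,-0.0071,-0.025,0,0,0,0.085],[0,-0.0071,-0.025,0,0,0,0.085],[0,-0.0071,-0.025,0,0,0,0.085],[0,0,0,0,0,0,0.085],[0,0,0,0,0,0,0.085]]

```text
t: 12.08
tool_pos: [0.4506, 0.202, 0.1984]
tool_rot: [1.235, 1.191, -1.241]
contact_force: [0.4, 0.1, 0.2]
opening: 0.0846
```

Run:
```python
from h import *
o=st(); im=save('wrist','w4')
for f in (mark_of,cut_out):
  for d in f('wrist','wood_block'):
    if 'at' in d: print(d['conf'],c2w('wrist',d['at'],o),px('wrist',d['at']))
    else: print(d['conf'],rect('wrist',d['mask'],.072,o))
get_image('side'); get_image('top')
for cam in('top','side'):
  for th in('small_jar','yellow_block'):
    for d in mark_of(cam,th): print(cam,th,c2w(cam,d['at']),d['conf'])
```

```text
t 12.08 pos [0.4506 0.202  0.1984] yaw -2.26 tiltfix y,z deg [0.1247 0.1631] F [0.374  0.0823 0.1874] op 0.0846 q6 0.31
0.86 [0.4076 0.055  0.001 ] [252. 308.]
0.56 [ 0.4529  0.1921 -0.0003] [286. 192.]
0.9 ((453.9856262207031, 199.00946044921875), (53.45348358154297, 54.240901947021484), 42.23335266113281)
0.82 ((415.30279541015625, 80.32470703125), (64.98682403564453, 78.72176361083984), 21.295909881591797)
top small_jar [ 0.529  -0.0897  0.0049] 0.67
top small_jar [ 0.5713 -0.2422 -0.0015] 0.67
top yellow_block [0.5321 0.0372 0.0052] 0.73
side small_jar [ 0.5723 -0.2444  0.0004] 0.88
side small_jar [ 0.5271 -0.0914  0.0024] 0.65
side yellow_block [0.5317 0.0377 0.0077] 0.49
```

View pics/w4.png

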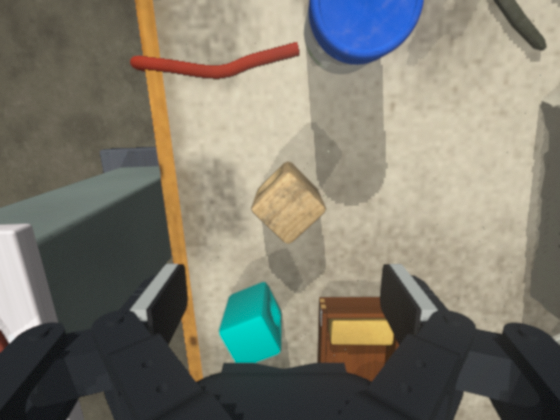

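The wooden block is at (288,203), turned about 45°. The turquoise decoy is at (252,322), and the jar now reads inside the box.

Run:
```python
from h import *
o=st()
im=cv2.imread('pics/w4.png'); c=im[150:255,240:340]; cv2.imwrite('pics/w4c.png',cv2.resize(c,None,fx=5,fy=5,interpolation=cv2.INTER_CUBIC))
for u,v in((290,243),(252,207),(325,207),(288,172)): print(ray('wrist',u,v,.072,o))
```

```text
t 12.53 pos [0.4516 0.2008 0.1991] yaw -2.46 tiltfix y,z deg [0.0851 0.1025] F [ 0.2491 -0.3494 -0.0122] op 0.0849 q6 0.31
[0.4556 0.1624 0.072 ]
[0.4246 0.1965 0.072 ]
[0.4864 0.194  0.072 ]
[0.4562 0.2252 0.072 ]
```

View pics/w4c.png

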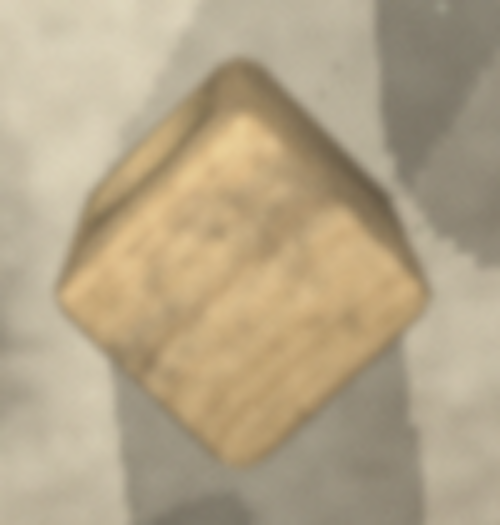

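>>> arm_command:
  plan:
    - [[0,0.0043,0.007,0,0,0,0.085],[0,0,0,-7,0,0,0.085],[0,0,0,-7,0,0,0.085],[0,0,0,-7,0,0,0.085],[0,0,0,-7,0,0,0.085],[0,0,0,-7,0,0,0.085],[0,0,0,-7,0,0,0.085],[0,0,0,-3.4,0,0,0.085],[0.02,0,0,0,0,0,0.085],[0.02,0,0,0,0,0,0.085],[0.02,0,0,0,0,0,0.085],[0.02,0,0,0,0,0,0.085],[0,0,0,0,0,0,0.085],[0,0,0,0,0,0,0.085]]

```text
t: 13.7
tool_pos: [0.4632, 0.184, 0.1201]
tool_rot: [0.623, 1.471, -0.624]
contact_force: [0.2, -0.2, 0.3]
opening: 0.085
```

Run:
```python
from h import *
o=st(); im=save('wrist','w5'); print(tool(np.array([.4555,.1937,.04])-o['tool_pos'],o))
for d in mark_of('wrist','wood_block'): print(d['conf'],c2w('wrist',d['at'],o),px('wrist',d['at']))
```

```text
t 13.70 pos [0.4632 0.184  0.1201] yaw 44.25 tiltfix y,z deg [ 0.4212 -0.161 ] F [ 0.1887 -0.2096  0.2656] op 0.0850 q6 -0.54
[ 0.08    0.001  -0.0129]
0.67 [ 0.4537  0.1944 -0.0021] [283. 185.]
0.61 [ 0.4084  0.0584 -0.0012] [137. 259.]
```

View pics/w5.png

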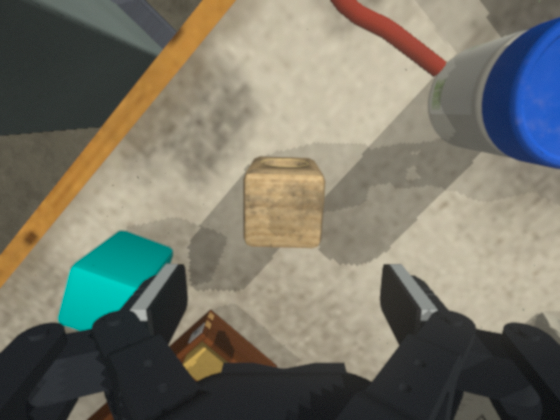

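Picture 8: the block's top face at (284,208) is square to the jaws and centred, and the left finger is clear of the turquoise block.

>>> arm_command:
  plan:
    - [[0,0.001,-0.0125,0,0.42,-0.16,0.085],[0,0,0,0,0,0,0.085],[0.015,0,0,0,0,0,0.085],[0.015,0,0,0,0,0,0.085],[0.015,0,0,0,0,0,0.085],[0,0,0,0,0,0,0.085],[0,0,0,0,0,0,0.085]]

```text
t: 14.38
tool_pos: [0.4609, 0.198, 0.0849]
tool_rot: [0.63, 1.465, -0.611]
contact_force: [0.5, 0.8, -0.3]
opening: 0.085
```

Run:
```python
from h import *
o=st(); save('wrist','w6'); print(tool(np.array([.4555,.1937,.04])-o['tool_pos'],o))
for d in cut_out('wrist','wood_block'): 
  if d['conf']>.3: ys,xs=np.nonzero(d['mask']); print(xs.min(),xs.max(),ys.min(),ys.max()); print([tool(ray('wrist',u,ys.max(),.072,o)-o['tool_pos'],o) for u in(xs.min(),xs.max())])
```

```text
t 14.38 pos [0.4609 0.198  0.0849] yaw 44.40 tiltfix y,z deg [ 0.4861 -0.9421] F [ 0.5028  0.7546 -0.3362] op 0.0850 q6 -0.52
[ 0.0448 -0.0076 -0.0011]
14 140 263 334
[array([ 0.0109, -0.1459,  0.0439]), array([ 0.012 , -0.0781,  0.0446])]
220 317 180 293
[array([ 0.0126, -0.0333,  0.0197]), array([0.0134, 0.0178, 0.0201])]
```

>>> arm_command:
  plan:
    - [[0,-0.0077,-0.003,0,0.49,-0.94,0.085],[0,0,0,0,0,0,0.085],[0.008,0,0,0,0,0,0.085],[0.008,0,0,0,0,0,0.085],[0.008,0,0,0,0,0,0.085],[0.008,0,0,0,0,0,0.085],[0.005,0,0,0,0,0,0.085],[0.005,0,0,0,0,0,0.085],[0,0,0,0,0,0,0.085],[0,0,0,0,0,0,0.085]]

```text
t: 15.32
tool_pos: [0.4539, 0.1947, 0.0409]
tool_rot: [0.623, 1.478, -0.621]
contact_force: [0.3, 0.1, 1.3]
opening: 0.0852
```

Run:
```python
from h import *
o=st(); print(tool(np.array([.4555,.1937,.04])-o['tool_pos'],o))
```

```text
t 15.32 pos [0.4539 0.1947 0.0409] yaw 44.39 tiltfix y,z deg [ 0.0533 -0.0881] F [0.3006 0.0598 1.2828] op 0.0852 q6 -0.52
[0.0009 0.0005 0.0018]
```

>>> arm_command:
  plan:
    - [[0,0,0,0,0,0,0.04],[0,0,0,0,0,0,0.04],[0,0,0,0,0,0,0.04],[0,0,0,0,0,0,0.04],[0,0,0,0,0,0,0.04],[0,0,0,0,0,0,0.04],[0,0,0,0,0,0,0.04],[0,0,0,0,0,0,0.04],[0,0,0,0,0,0,0.04],[-0.001,0,0,0,0,0,0.04]]
  squeeze: 40

```text
t: 16.15
tool_pos: [0.4541, 0.1947, 0.0425]
tool_rot: [0.623, 1.478, -0.621]
contact_force: [-0.3, 0.9, -1.2]
opening: 0.0495
```

Run:
```python
from h import *
o=st()
```

```text
t 16.15 pos [0.4541 0.1947 0.0425] yaw 44.39 tiltfix y,z deg [ 0.0802 -0.13  ] F [-0.3495  0.9098 -1.2339] op 0.0495 q6 -0.52
```

>>> arm_command:
  plan:
    - [[-0.015,0,0,0,0,0,0.04],[-0.025,0,0,0,0,0,0.04],[-0.03,0,0,0,0,0,0.04],[-0.03,0,0,0,0,0,0.04],[-0.03,0,0,0,0,0,0.04],[-0.015,0,0,0,0,0,0.04],[0,0,0,0,0,0,0.04],[0,0,0,7,0,0,0.04],[0,0,0,7,0,0,0.04],[0,0,0,7,0,0,0.04],[0,0,0,7,0,0,0.04],[0,0,0,7,0,0,0.04],[0,0,0,7,0,0,0.04],[0,0,0,4.4,0,0,0.04],[0,0,0,0,0,0,0.04],[0,0,0,0,0,0,0.04]]

```text
t: 17.48
tool_pos: [0.4474, 0.1929, 0.1813]
tool_rot: [1.243, 1.188, -1.266]
contact_force: [-0.9, -0.1, -1.3]
opening: 0.0493
```

Run:
```python
from h import *
o=st(); print(tool(np.array([.528,-.0175,.18])-o['tool_pos'],o))
```

```text
t 17.48 pos [0.4474 0.1929 0.1813] yaw -3.43 tiltfix y,z deg [0.2752 0.8392] F [-0.872  -0.1247 -1.3109] op 0.0493 q6 0.31
[0.0009 0.0931 0.2052]
```

>>> arm_command:
  plan:
    - [[0,0.0116,0.0257,0,0,0,0.04],[0,0.0116,0.0257,0,0,0,0.04],[0,0.0116,0.0257,0,0,0,0.04],[0,0.0116,0.0257,0,0,0,0.04],[0,0.0116,0.0257,0,0,0,0.04],[0,0.0116,0.0257,0,0,0,0.04],[0,0.0116,0.0257,0,0,0,0.04],[0,0.0116,0.0257,0,0,0,0.04],[0,0,0,0,0,0,0.04],[0,0,0,0,0,0,0.04]]

```text
t: 18.32
tool_pos: [0.5296, -0.0257, 0.1721]
tool_rot: [1.22, 1.208, -1.254]
contact_force: [-0.7, -0.1, -1.1]
opening: 0.0491
```

Run:
```python
from h import *
o=st(); print(tool(np.array([.528,-.0175,.18])-o['tool_pos'],o)); save('wrist','w7'); get_image('top')
for cam in('wrist','top'):
  for th in('wood_block','small_jar','yellow_block','box'):
    for d in mark_of(cam,th): print(cam,th,c2w(cam,d['at'],o),d['conf'])
```

```text
t 18.32 pos [ 0.5296 -0.0257  0.1721] yaw -1.96 tiltfix y,z deg [0.2146 1.3743] F [-0.667  -0.0996 -1.0817] op 0.0491 q6 -0.15
[-0.0079 -0.0021 -0.0081]
wrist wood_block [ 0.5274 -0.0287  0.1313] 0.79
wrist wood_block [0.4075 0.0562 0.0002] 0.59
wrist small_jar [ 0.5718 -0.2378  0.0028] 0.51
wrist yellow_block [0.5271 0.0385 0.0054] 0.61
wrist box [ 0.5206 -0.0345  0.0046] 0.96
top wood_block [ 0.531  -0.0264  0.1337] 0.62
top small_jar [ 0.5761 -0.2409  0.0006] 0.8
top small_jar [ 0.5301 -0.0893  0.0015] 0.52
```

View pics/w7.png

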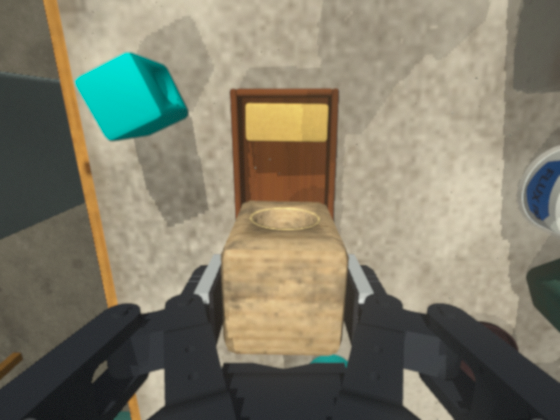

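The gripped block is square to the box, with the yellow block flat at (287,122). I'll correct the tilt and sideways offset, then lower it.

>>> arm_command:
  plan:
    - [[0,-0.002,-0.0075,0,0.21,1.37,0.04],[0,0,0,0,0,0,0.04],[0.012,0,0,0,0,0,0.04],[0.012,0,0,0,0,0,0.04],[0.012,0,0,0,0,0,0.04],[0.012,0,0,0,0,0,0.04],[0,0,0,0,0,0,0.04],[0,0,0,0,0,0,0.04]]

```text
t: 19.48
tool_pos: [0.5265, -0.0148, 0.1185]
tool_rot: [1.233, 1.193, -1.231]
contact_force: [-0.1, -0.3, -0.2]
opening: 0.0498
```

Run:
```python
from h import *
o=st(); print(tool(np.array([.528,-.0185,.048])-o['tool_pos'],o))
```

```text
t 19.48 pos [ 0.5265 -0.0148  0.1185] yaw -1.78 tiltfix y,z deg [-0.008  -0.1094] F [-0.0755 -0.3252 -0.168 ] op 0.0498 q6 -0.14
[0.0705 0.0015 0.0036]
```

>>> arm_command:
  plan:
    - [[0,0.0015,0.0036,0,0,-0.11,0.04],[0,0,0,0,0,0,0.04],[0.008,0,0,0,0,0,0.04],[0.008,0,0,0,0,0,0.04],[0.008,0,0,0,0,0,0.04],[0.008,0,0,0,0,0,0.04],[0.008,0,0,0,0,0,0.04],[0,0,0,0,0,0,0.04],[0,0,0,0,0,0,0.04]]

```text
t: 20.23
tool_pos: [0.5284, -0.0194, 0.0742]
tool_rot: [1.233, 1.194, -1.233]
contact_force: [0.9, 0.3, -0.7]
opening: 0.0495
```

Run:
```python
from h import *
o=st(); print(tool(np.array([.528,-.0185,.0475])-o['tool_pos'],o))
```

```text
t 20.23 pos [ 0.5284 -0.0194  0.0742] yaw -1.82 tiltfix y,z deg [-0.0043  0.004 ] F [ 0.8706  0.3233 -0.7148] op 0.0495 q6 -0.15
[ 0.0267 -0.0005 -0.0008]
```

>>> arm_command:
  plan:
    - [[0.006,0,0,0,0,0,0.04],[0.006,0,0,0,0,0,0.04],[0.006,0,0,0,0,0,0.04],[0.003,0,0,0,0,0,0.04],[0.003,0,0,0,0,0,0.04],[0.002,0,0,0,0,0,0.04],[0.001,0,0,0,0,0,0.04],[0,0,0,0,0,0,0.04]]

```text
t: 20.9
tool_pos: [0.5297, -0.0194, 0.0477]
tool_rot: [1.232, 1.194, -1.232]
contact_force: [-0.3, -0.0, -1.7]
opening: 0.0496
```

Run:
```python
from h import *
o=st(); print(tool(np.array([.528,-.0185,.0472])-o['tool_pos'],o))
```

```text
t 20.90 pos [ 0.5297 -0.0194  0.0477] yaw -1.79 tiltfix y,z deg [ 0.0102 -0.0315] F [-0.3216 -0.0287 -1.6832] op 0.0496 q6 -0.15
[ 0.0005 -0.0017 -0.0009]
```

>>> arm_command:
  plan:
    - [[0.001,-0.001,0,0,0,0,0.04],[0,0,0,0,0,0,0.06],[0,0,0,0,0,0,0.085],[0,0,0,0,0,0,0.085],[0,0,0,0,0,0,0.085],[0,0,0,0,0,0,0.085],[-0.008,0,0,0,0,0,0.085],[-0.02,0,0,0,0,0,0.085],[-0.03,0,0,0,0,0,0.085],[-0.03,0,0,0,0,0,0.085],[-0.03,0,0,0,0,0,0.085],[-0.03,0,0,0,0,0,0.085],[-0.02,0,0,0,0,0,0.085],[0,0,0,0,0,0,0.085],[0,0,0,0,0,0,0.085]]

```text
t: 22.15
tool_pos: [0.5272, -0.0191, 0.225]
tool_rot: [1.232, 1.194, -1.232]
contact_force: [-0.6, -0.3, -0.7]
opening: 0.0848
```

Run:
```python
from h import *
o=st(); save('wrist','w8'); a=save('side','s8'); a=get_image('top')
for cam in('wrist','side','top'):
  for th in('wood_block','small_jar','yellow_block','box'):
    for d in mark_of(cam,th): print(cam,th,c2w(cam,d['at'],o),round(d['conf'],2))
w=cv2.imread('pics/w8.png'); s=cv2.imread('pics/s8.png')[150:290,200:387]; cv2.imwrite('pics/fin.png',np.hstack([w[:, 100:460],cv2.resize(s,(440,420)[::1])]))
```

```text
t 22.15 pos [ 0.5272 -0.0191  0.225 ] yaw -1.80 tiltfix y,z deg [ 0.0032 -0.0233] F [-0.5639 -0.2716 -0.6593] op 0.0848 q6 -0.15
wrist wood_block [ 0.5295 -0.0177  0.0071] 0.94
wrist wood_block [ 0.408   0.0556 -0.0008] 0.81
wrist small_jar [ 0.5709 -0.242   0.0035] 0.79
wrist small_jar [ 0.529  -0.0913  0.009 ] 0.62
wrist yellow_block [0.5288 0.0394 0.0051] 0.91
side wood_block [ 0.4108  0.0616 -0.0014] 0.62
side wood_block [ 0.532  -0.0237  0.0049] 0.59
side small_jar [ 0.5734 -0.2442 -0.0012] 0.79
side small_jar [ 0.528  -0.0937  0.0042] 0.61
side yellow_block [0.5311 0.0341 0.0064] 0.42
side box [ 0.5281 -0.0334 -0.0013] 0.78
top small_jar [ 0.5763 -0.2418  0.0025] 0.81
top small_jar [ 0.5272 -0.0894  0.0024] 0.54
top box [ 0.5257 -0.0327  0.0028] 0.79
```

View pics/fin.png

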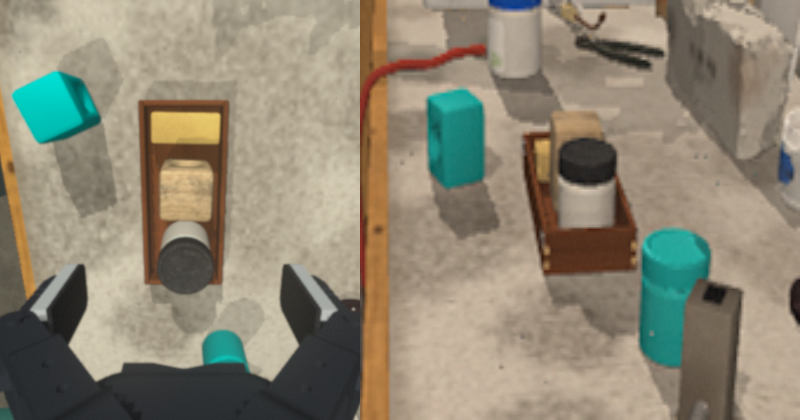

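Jar and block both stand upright inside the box, the block square to its sides and the yellow block flat. The gripper is clear, so I'm handing in.

```bash
python3 -c "
from station import *; print(finish_job())"
```

```text
the job is handed in; nothing more can be done
None
```

The black-capped jar and the bored wooden block are packed upright in the box beside the yellow block. I handed the job in at about 22 s of the 64 s allowed; `finish_job()` gives no verdict.

- **First jar grasp:** it closed too high on the cap and about 7 mm off centre. I opened the fingers, re-centred from the wrist camera, and gripped again.
- **Placing:** both items were lowered until their undersides should have been on the box floor, then released. The contact force stayed under 2 N in every reading.
- **Last checks:** the final wrist and side pictures show both items upright, the block square to the box, the yellow block flat, and the gripper clear.
- **Positions in the box:** the networks put the block about 15 mm from the box centre towards the yellow block, and the jar about 57 mm the other way. Both are within 5 mm of the centre line.
- **Disagreements:** the final height readings for the two items and the yellow block ran from about 2 to 9 mm, against the 6 mm floor. The side camera's block position differed from the wrist's by about 6 mm, and the top camera did not find the block or the yellow block in its last picture.

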